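Sweep the loose vial caps into the waste trough

TASK

Sweep the three loose black caps lying on the white deck over its open edge into the grey waste trough alongside, pushing them with the fingertips: do not pinch or lift them. Leave the two closed vials that stand among them upright where they are, and leave the bottle and the beaker alone.

Things in the scene. Friction and masses are not known exactly. Their poses are not given: they have to be found in the camera images.
- station: fixed sorting station on the bench: a flat white deck 300 mm (its x) by 260 mm (its y), its top 60 mm above the bench, with rims 10 mm wide and 12 mm high above the deck along its -x, +x and +y sides; the -y side is open, with no rim, and drops straight into a grey trough. Origin under the centre of the deck at bench height.
- edge (a point): middle of the deck's open edge, at the height of the deck's top, at y = -130 mm in the station's frame; axes as the station's. The caps and vials start in five lanes across the deck, one in each, about 48 mm apart along x, at station y between -70 and +50 mm, so a straight push along -y meets nothing else
- trough (a point): centre of the inner floor of the grey waste trough, 8 mm above the bench; the trough runs the full length of the open edge (288 mm inside along x, 114 mm wide along y, from the deck's edge to its outer wall), its outer walls are 72 mm high, and the deck's side is its fourth wall
- cap1: loose black ribbed screw cap lying flat on the white deck, a disc 24 mm in diameter and 13 mm high, about 15 g; origin at the centre of its underside; it slides when pushed
- cap2: loose black ribbed screw cap lying flat on the white deck, a disc 24 mm in diameter and 13 mm high, about 15 g; origin at the centre of its underside; it slides when pushed
- cap3: loose black ribbed screw cap lying flat on the white deck, a disc 24 mm in diameter and 13 mm high, about 15 g; origin at the centre of its underside; it slides when pushed
- vial1: closed vial standing upright on the deck: amber glass body 30 mm in diameter and 41 mm high with a black cap (24 mm in diameter) on top, 55 mm high in all, about 60 g, to be left standing; origin at the centre of its underside
- vial2: closed vial standing upright on the deck: amber glass body 30 mm in diameter and 41 mm high with a black cap (24 mm in diameter) on top, 55 mm high in all, about 60 g, to be left standing; origin at the centre of its underside
- bottle: white round bottle 64 mm in diameter and 130 mm high standing on the bench on the far side of the trough, to be left alone; origin at the centre of its underside
- beaker: open glass beaker 70 mm across the rim and 85 mm high standing on the bench on the far side of the trough, to be left alone; origin at the centre of its underside

How it is judged:
By the outcome, as a careful person would: the job done as asked, in the order asked, and still so for the second after the job is handed in, with the robot touching nothing.
It also fails if it takes over 54 s, if anything falls off the work surface, if the arm or the gripper's body presses on something with over 40 N, if the wrist force passes 120 N, or if a joint passes its speed limit or range.

ROBOT

A 6-joint arm with a two-finger parallel gripper is mounted at the origin on the work surface. World frame = base frame: x ahead of the robot, y to its left, z up, the work surface at z = 0. Lengths are in m, angles in rad, forces in N, time in s.
With the tool pointing down it reaches from about 0.35 to 0.875 m from the base axis. Payload 4.2 kg.
Tool frame: the origin (TCP) lies on the centre line of the jaws, within the pads' length; the fingertips stand 17 mm ahead of it and the grasp point (between the pads) lies 2 mm behind it; z points along the fingers, y is the line along which they close (so a half turn about z gives the same grasp; the last joint's range is limited). The gripper opens to 87 mm and grips with 3 to 60 N. Pads are 19 mm wide; open, the fingers measure 117 mm over their backs; the gripper's body (75 mm by 190 mm) begins 51 mm behind the grasp point.
Start: joints at [-1.049, 0.385, 0.008, 0, -1.194, -0.259], TCP at [0.162, -0.604, 0.24] pointing down, gripper open.
Joint ranges: [-3.14, 3.14], [-1.21, 2.06], [-1.07, 1.41], [-3.16, 2.05], [-2.99, -0.16], [-3.1, 3.1]. Speed limits (rad/s): [2.79, 2.79, 3.14, 3.14, 3.14, 3.14].

INTERFACE

Orientations are given as [roll, pitch, yaw] about the fixed x, y, z axes, in that order (R = Rz(yaw) Ry(pitch) Rx(roll)).
In Python, from bench import arm, cams, nets gives the robot as it stands.
- The arm moves only by the tool arm_command, never from a script. Its argument "commands" is a list of rows, each a list of 3 entries, a list of its own where there are three numbers: the turn, a rotation vector about the world's x, y, z in degrees, then the shift along the world's x, y, z in m, then the closure in counts, from 0 (fully open) to 255 (shut). In form: [[[ax, ay, az], [tx, ty, tz], gripper], ...]. A call has 1 to 5 rows; each row is the pose to reach, as a shift and turn from the pose commanded when the call began; what a row does not reach only later rows make up. A row lasts 1/10 s, in which the tool goes at most 50 mm and 8.59 degrees, less where a joint would pass 70% of its speed; a pose out of reach is approached as far as the arm can. A call with a gripper value outside its range is refused whole. The fingers move at their own pace and stop on an object; the grip force is fixed at half the most. Time passes only in rows, so rows that repeat a pose let the fingers close. It gives the time, the measured TCP pose, the force, the opening and the grip force at its end, in the units of the state.
- arm.observe(): the state, without advancing time (a new reading comes with each control period).
- cams.camera(name): name is "scene" or "top" or "wrist"; returns the picture (480x640x3 uint8, red, green, blue); there is no depth.
- cams.camera_info(name): a dict with "intrinsics" (3x3 intrinsics, pixels), "dist" ([k1, k2, p1, p2, k3] as OpenCV has them; the pictures are not rectified), "origin" and "rotation" of the camera in the world. Camera axes: x right, y down, z forward; pixel columns grow to the right and rows downward; lengths in m; the calibration is good to about 2 mm. A picture is of the moment at which its call begins: read the wrist's pose just before it. camera_info takes no time and is no camera call; for the wrist camera it gives the pose at the moment of the call.
- arm.close_job(): hands the job in; it is judged then, once.
Trained networks look in the newest picture that a camera, given by its name, has taken for a name from the list of things; names that differ only in an ending like _2 or _b are one class to them, and where a whole thing is asked for, a point or a joint stands for the part that bears it (a point fixed in the world has none). Each returns a list of dicts, best first, with "confidence" (0 to 1); they miss things now and then, are a little off and sometimes report something else, mostly with a low value. They report only what shows in the picture. A call takes as long as a camera call.
- nets.search_frame(camera, name): "extent" ([left, top, width, height] in pixels, round what is visible of it).
- nets.cut_out(camera, name): "mask" (480x640 bool, what is visible of it) and "extent" ([left, top, width, height] in pixels, round what is visible of it).
The state is a dict: "time": time; "qpos": joint angles; "qd": joint speeds; "joint_efforts": joint torques, N m; "tool_pos": TCP position; "ee_rot": TCP orientation; "force": force on the tool from outside, world axes, zero at the start; "ft_torque": the same for the moment, N m; "finger_gap": finger opening in m; "grasp_force": force on a finger pad.
Only numpy, scipy, OpenCV 4.12 (cv2) and the standard library are available. Lean on these libraries where they do the work, as an engineer would, in place of code of your own. Each camera call takes 0.05 s, during which the arm holds its last target. There are 200 camera calls.

## Working session

There is one attempt and no reset: what is moved stays moved. The work goes in short steps, Python scripts to look and compute and a tool call to move; the robot and the scene stay as the last step left them, time stands still between calls to the robot, and variables do not carry over. Pictures are saved under pics/ and viewed, at most 10 in all, crops included, and the job is handed in when it is done.

Besides the shell and the picture viewer there is one more tool, called after "Request:" as a command line: name --argument value ..., lists and objects as JSON in quotes. arm_command: Moves the arm, as the interface text tells. Its arguments: {"type":"object","properties":{"commands":{"type":"array","items":{"type":"array"}}},"required":["commands"]}

```bash
mkdir -p pics; cat > h.py <<'E'
import numpy as np, cv2
from bench import arm, cams, nets
def ray(name,px,z):
    i=cams.camera_info(name); K=np.array(i['intrinsics'],float); d=np.array(i['dist'],float)
    p=cv2.undistortPoints(np.array(px,float).reshape(-1,1,2),K,d).reshape(-1,2)
    v=np.c_[p,np.ones(len(p))]@np.array(i['rotation']).reshape(3,3).T; o=np.array(i['origin'])
    return o+v*((z-o[2])/v[:,2])[:,None]
E
python3 - <<'E'
from h import *
for n in ('top','scene'):
    cv2.imwrite(f'pics/{n}0.png',cams.camera(n)[:,:,::-1]); print(n,cams.camera_info(n)['origin'])
for t in ('cap1','vial1','station','bottle','beaker'):
    for r in nets.search_frame('top',t): 
        x,y,w,h=r['extent']; print(t,round(r['confidence'],2),np.round(r['extent']),ray('top',[[x+w/2,y+h/2]],.073)[0].round(4))
s=arm.observe(); print({k:np.round(s[k],3) for k in s})
E
```

```text
top [ 0.45907144 -0.12259312  1.17823375]
scene [0.79663109 0.23800595 0.66506117]Traceback (most recent call last):
  File "<stdin>", line 6, in <module>
  File "h.py", line 6, in ray
    v=np.c_[p,np.ones(len(p))]@np.array(i['rotation']).reshape(3,3).T; o=np.array(i['origin'])
                               ~~~~~~~~~~~~~~~~~~~~~~~~~~~~~~~^^^^^
ValueError: cannot reshape array of size 3 into shape (3,3)
```

View pics/top0.png

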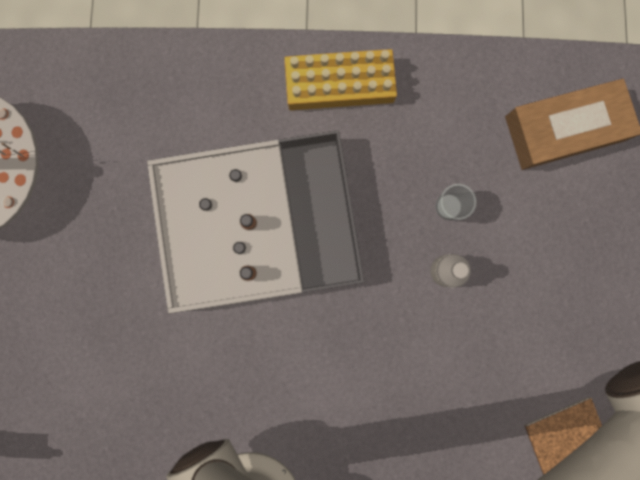

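View pics/scene0.png

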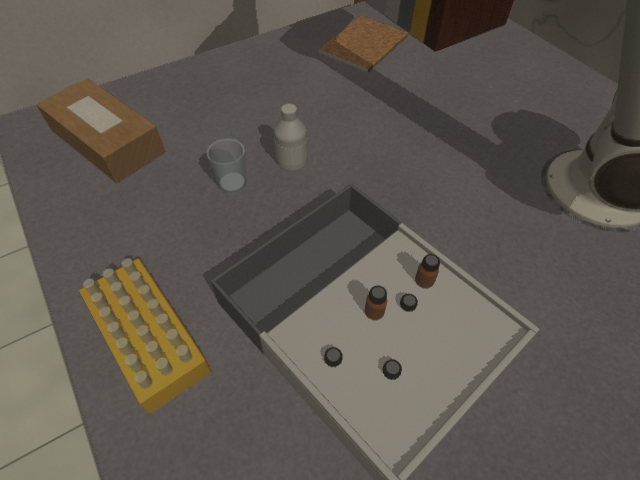

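The top view shows caps at about (236,175), (206,204) and (239,248), and vials at (247,221) and (247,273). The open edge runs from (281,142) to (300,292), with the trough to its right and the beaker (457,203) and bottle (453,271) beyond.

```bash
python3 - <<'E'
s=open('h.py').read().replace("np.array(i['rotation']).reshape(3,3)","Rm(i['rotation'])")
s+='''
from scipy.spatial.transform import Rotation as R
def Rm(r): return R.from_euler('xyz',r).as_matrix()
'''
open('h.py','w').write(s)
E
python3 - <<'E'
from h import *
for n in ('top','scene'): r=cams.camera_info(n)['rotation']; print(n,r,Rm(r).round(2).tolist(),R.from_rotvec(r).as_matrix().round(2).tolist())
for n in ('top','scene'):
  cams.camera(n)
  for t in ('cap1','vial1'):
    for r in nets.search_frame(n,t): 
        x,y,w,h=r['extent']; print(n,t,round(r['confidence'],2),np.round(r['extent']),ray(n,[[x+w/2,y+h/2]],.067 if t=='cap1' else .087)[0].round(4))
print('edge ends',ray('top',[[281,142],[300,292]],.06).round(4), 'rim corners',ray('top',[[149,161],[169,311]],.072).round(4))
print('trough outer',ray('top',[[338,133],[361,282]],.072).round(4))
s=arm.observe(); print({k:np.round(s[k],3) for k in s})
E
```

```text
top [-3.07466499 -0.00377707 -1.54691398] [[0.02, -1.0, 0.07], [-1.0, -0.02, -0.0], [0.0, -0.07, -1.0]] [[0.61, -0.13, 0.79], [0.13, -0.96, -0.26], [0.78, 0.27, -0.56]]
scene [-2.515633   -0.00372926  2.58555907] [[-0.85, 0.43, -0.31], [0.53, 0.69, -0.5], [0.0, -0.59, -0.81]] [[0.03, 0.32, -0.95], [-0.32, -0.89, -0.31], [-0.95, 0.31, 0.08]]
top cap1 0.64 [199. 196.  11.  13.] [0.5941 0.0989 0.067 ]
top cap1 0.59 [234. 243.   9.  10.] [0.5061 0.0297 0.067 ]
top cap1 0.46 [231. 172.  12.  10.] [0.6439 0.0377 0.067 ]
top cap1 0.3 [430. 255.  39.  34.] [ 0.4701 -0.3794  0.067 ]
top vial1 0.68 [239. 212.  18.  21.] [0.5549 0.0106 0.087 ]
top vial1 0.53 [243. 266.  13.  16.] [0.4565 0.0039 0.087 ]
top vial1 0.21 [432. 184.  46.  40.] [ 0.601  -0.3843  0.087 ]
scene cap1 0.67 [401. 290.  16.  22.] [0.5088 0.0287 0.067 ]
scene cap1 0.65 [382. 360.  20.  22.] [0.5956 0.0993 0.067 ]
scene cap1 0.56 [322. 349.  20.  17.] [0.6524 0.042  0.067 ]
scene vial1 0.71 [412. 254.  26.  36.] [0.4666 0.0081 0.087 ]
scene vial1 0.65 [368. 290.  20.  29.] [0.5592 0.0154 0.087 ]
edge ends [[ 0.7175 -0.0462  0.06  ]
 [ 0.4252 -0.0912  0.06  ]] rim corners [[0.6721 0.2098 0.072 ]
 [0.3827 0.1583 0.072 ]]
trough outer [[ 0.7353 -0.1574  0.072 ]
 [ 0.4474 -0.2075  0.072 ]]
{'time': np.float64(0.45), 'qpos': array([-1.049,  0.385,  0.008, -0.   , -1.194, -0.259]), 'qd': array([-0.001,  0.   ,  0.001,  0.001, -0.002, -0.   ]), 'joint_efforts': array([ 0.0000e+00, -3.9001e+01,  1.8739e+01,  4.2200e+00,  1.5000e-02,
       -0.0000e+00]), 'tool_pos': array([ 0.162, -0.603,  0.239]), 'ee_rot': array([ 3.141,  0.   , -2.879]), 'force': array([ 0.153,  0.031, -0.353]), 'ft_torque': array([-0.007, -0.06 ,  0.008]), 'grasp_force': np.float64(0.0), 'finger_gap': np.float64(0.087)}
```

Request:
arm_command --commands '[[[0, 0, 8], [0.023, 0.039, 0.004], 226], [[0, 0, 16], [0.046, 0.078, 0.008], 226], [[0, 0, 24], [0.069, 0.117, 0.012], 226], [[0, 0, 32], [0.092, 0.156, 0.016], 226], [[0, 0, 40], [0.115, 0.195, 0.02], 226]]'

```text
time: 0.95
tool_pos: [0.2779, -0.407, 0.2599]
ee_rot: [-3.141, -0.0, -2.175]
force: [1.2, -0.0, 0.1]
finger_gap: 0.0549
grasp_force: 0.0
```

Request:
arm_command --commands '[[[0, 0, 8], [0.023, 0.039, 0], 226], [[0, 0, 16], [0.046, 0.078, 0], 226], [[0, 0, 24], [0.069, 0.117, 0], 226], [[0, 0, 32], [0.092, 0.156, 0], 226], [[0, 0, 40], [0.115, 0.195, 0], 226]]'

```text
time: 1.45
tool_pos: [0.393, -0.2118, 0.26]
ee_rot: [-3.14, -0.0, -1.477]
force: [1.3, 0.2, 1.0]
finger_gap: 0.0153
grasp_force: 0.0
```

Request:
arm_command --commands '[[[0, 0, 4.6], [0.023, 0.039, 0], 226], [[0, 0, 4.6], [0.046, 0.078, 0], 226], [[0, 0, 4.6], [0.069, 0.117, 0], 226], [[0, 0, 4.6], [0.092, 0.156, 0], 226], [[0, 0, 4.6], [0.115, 0.195, 0], 226]]'

```text
time: 1.95
tool_pos: [0.508, -0.0166, 0.26]
ee_rot: [-3.141, -0.0, -1.402]
force: [-0.3, -0.1, 0.2]
finger_gap: 0.0101
grasp_force: 0.0
```

```bash
python3 - <<'E'
from h import *
arm.observe(); s=arm.observe(); im=cams.camera('wrist'); cv2.imwrite('pics/w1.png',im[:,:,::-1])
print(np.round(s['tool_pos'],4),np.degrees(s['ee_rot']).round(2),s['finger_gap'],s['time'])
for t in ('cap1','vial1'):
    for r in nets.search_frame('wrist',t):
        x,y,w,h=r['extent']; print(t,round(r['confidence'],2),np.round(r['extent']),ray('wrist',[[x+w/2,y+h/2]],.067)[0].round(4))
E
```

```text
[ 0.508  -0.0166  0.26  ] [-179.95   -0.    -80.31] 0.010101794204184054 1.95
cap1 0.66 [154. 245.  32.  28.] [0.6489 0.0427 0.067 ]
cap1 0.63 [296. 255.  26.  28.] [0.5096 0.0294 0.067 ]
vial1 0.82 [239. 231.  40.  41.] [0.5599 0.0185 0.067 ]
vial1 0.67 [344. 241.  36.  45.] [0.4569 0.0128 0.067 ]
```

View pics/w1.png

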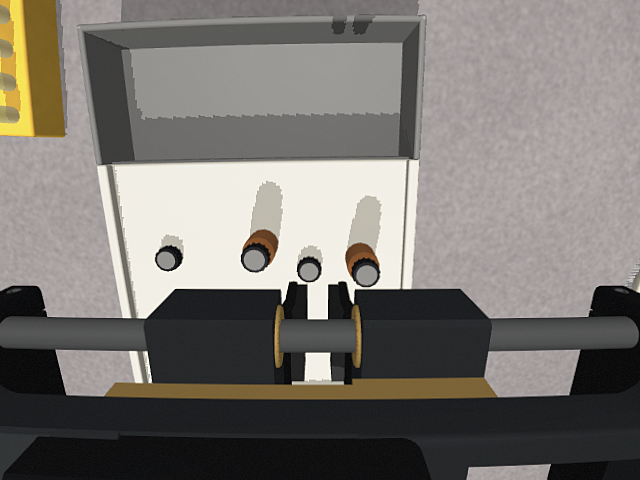

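The wrist view shows cap A at (168,258), cap C at (309,269), vials at (256,250) and (364,263), and the open edge from (110,163) to (412,159). Cap B is hidden behind the gripper.

```bash
python3 - <<'E'
from h import *
e=ray('wrist',[[114,163],[409,159]],.06); d=e[0]-e[1]; m=e.mean(0)
print(e.round(4),np.degrees(np.arctan2(d[1],d[0])),np.linalg.norm(d))
a=np.radians(9.7); ux=np.array([np.cos(a),np.sin(a)]); uy=np.array([-ux[1],ux[0]])
L={'A':(.649,.042),'B':(.595,.0992),'C':(.509,.0292),'v1':(.558,.014),'v2':(.462,.007)}
for k,p in L.items():
    r=np.array(p)-m[:2]; x,y=r@ux,r@uy; print(k,round(x,4),round(y,4),'start',(np.array(p)+.04*uy).round(4),'end',(np.array(p)-(y+.006)*uy).round(4))
E
```

```text
[[ 0.7094 -0.0432  0.06  ]
 [ 0.4331 -0.0939  0.06  ]] 10.383988271394081 0.28087104620629294
A 0.0953 0.0959 start [0.6423 0.0814] end [ 0.6662 -0.0584]
B 0.0517 0.1614 start [0.5883 0.1386] end [ 0.6232 -0.0658]
C -0.0449 0.1068 start [0.5023 0.0686] end [ 0.528 -0.082]
v1 0.0009 0.0836 start [0.5513 0.0534] end [ 0.5731 -0.0743]
v2 -0.0949 0.0929 start [0.4553 0.0464] end [ 0.4787 -0.0905]
```

Request:
arm_command --commands '[[[0, 0, 0], [-0.003, 0.043, 0], 226], [[0, 0, 0], [-0.006, 0.086, 0], 226], [[0, 0, 0], [-0.006, 0.086, -0.045], 226], [[0, 0, 0], [-0.006, 0.086, -0.09], 226], [[0, 0, 0], [-0.006, 0.086, -0.13], 226]]'

```text
time: 2.6
tool_pos: [0.5005, 0.0668, 0.1284]
ee_rot: [-3.141, 0.0, -1.403]
force: [0.5, 0.2, -0.7]
finger_gap: 0.0098
grasp_force: 0.0
```

Request:
arm_command --commands '[[[0, 0, 0], [0, 0, -0.02], 226], [[0, 0, 0], [0, 0, -0.04], 226], [[0, 0, 0], [0, 0, -0.049], 226], [[0, 0, 0], [0, 0, -0.049], 226], [[0, 0, 0], [0.001, -0.008, -0.049], 226]]'

```text
time: 3.1
tool_pos: [0.5031, 0.0595, 0.0815]
ee_rot: [-3.14, 0.0, -1.401]
force: [0.9, -0.2, -0.4]
finger_gap: 0.01
grasp_force: 0.0
```

```bash
python3 - <<'E'
from h import *
im=cams.camera('wrist'); cv2.imwrite('pics/w2.png',im[:,:,::-1])
E
```

```text
(no output)
```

View pics/w2.png

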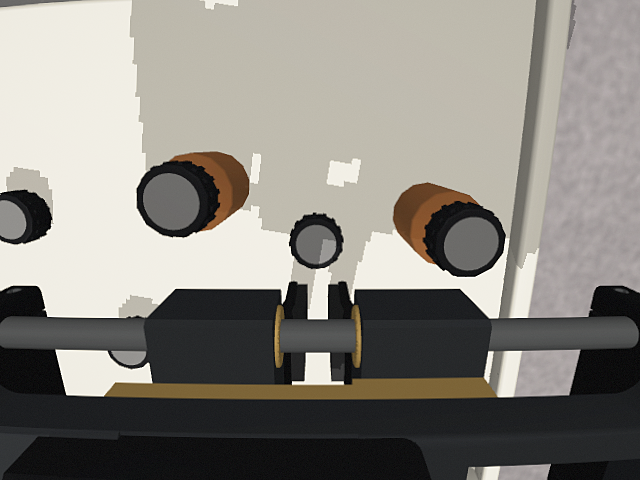

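The cap is at (316,240), centred ahead of the fingers (column about 317). The vials are clear on both sides, so I push along -y.

Request:
arm_command --commands '[[[0, 0, 0], [0.0025, -0.0145, 0], 226], [[0, 0, 0], [0.005, -0.029, 0], 226], [[0, 0, 0], [0.0075, -0.0435, 0], 226], [[0, 0, 0], [0.01, -0.058, 0], 226], [[0, 0, 0], [0.0125, -0.0725, 0], 226]]'

```text
time: 3.65
tool_pos: [0.5151, -0.0146, 0.0806]
ee_rot: [-3.141, 0.0, -1.403]
force: [0.7, -0.1, 0.5]
finger_gap: 0.0098
grasp_force: 0.1
```

Request:
arm_command --commands '[[[0, 0, 0], [0.0025, -0.0145, 0], 226], [[0, 0, 0], [0.005, -0.029, 0], 226], [[0, 0, 0], [0.0075, -0.0435, 0], 226], [[0, 0, 0], [0.01, -0.058, 0], 226], [[0, 0, 0], [0.0125, -0.0725, 0], 226]]'

```text
time: 4.15
tool_pos: [0.5276, -0.0868, 0.0805]
ee_rot: [3.141, -0.0, -1.402]
force: [-0.7, 0.0, 0.7]
finger_gap: 0.01
grasp_force: 0.0
```

```bash
python3 - <<'E'
from h import *
im=cams.camera('scene'); 
w=cams.camera('wrist'); cv2.imwrite('pics/s3.png',np.hstack([cv2.resize(im,(400,300)),cv2.resize(w,(400,300))])[:,:,::-1])
E
```

```text
(no output)
```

View pics/s3.png

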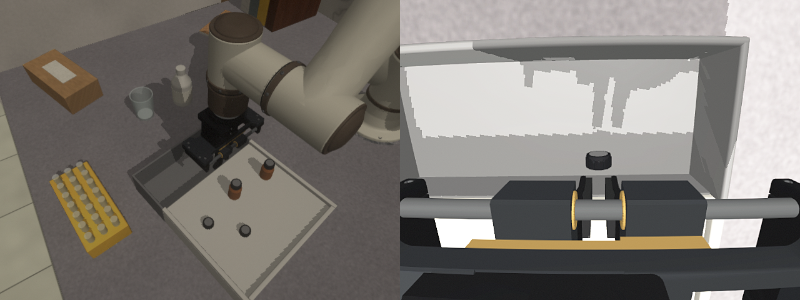

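The cap went over the edge (right half, (598,160)), both vials are standing, and caps A and B remain. Next I lift and go behind cap B.

Request:
arm_command --commands '[[[0, 0, 0], [0, 0, 0.045], 226], [[0, 0, 0], [0, 0, 0.09], 226], [[0, 0, 0], [0.01, 0.04, 0.09], 226], [[0, 0, 0], [0.02, 0.08, 0.09], 226], [[0, 0, 0], [0.03, 0.12, 0.09], 226]]'

```text
time: 4.75
tool_pos: [0.5575, 0.0357, 0.1712]
ee_rot: [-3.14, 0.0, -1.403]
force: [0.1, -0.8, -0.3]
finger_gap: 0.0099
grasp_force: 0.0
```

Request:
arm_command --commands '[[[0, 0, 0], [0.01, 0.04, 0], 226], [[0, 0, 0], [0.02, 0.08, 0], 226], [[0, 0, 0], [0.03, 0.106, 0], 226], [[0, 0, 0], [0.03, 0.106, -0.03], 226], [[0, 0, 0], [0.03, 0.106, -0.06], 226]]'

```text
time: 5.25
tool_pos: [0.588, 0.1423, 0.1104]
ee_rot: [-3.139, 0.001, -1.4]
force: [0.1, -0.3, -0.5]
finger_gap: 0.0097
grasp_force: 0.0
```

Request:
arm_command --commands '[[[0, 0, 0], [0, 0, -0.02], 226], [[0, 0, 0], [0, 0, -0.03], 226], [[0, 0, 0], [0, 0, -0.03], 226], [[0, 0, 0], [0.001, -0.007, -0.03], 226], [[0, 0, 0], [0.001, -0.007, -0.03], 226]]'

```text
time: 5.75
tool_pos: [0.5891, 0.133, 0.0818]
ee_rot: [-3.14, 0.0, -1.403]
force: [0.3, -0.4, -0.4]
finger_gap: 0.0099
grasp_force: 0.0
```

```bash
python3 - <<'E'
from h import *
w=cams.camera('wrist'); cv2.imwrite('pics/w4.png',w[:,:,::-1])
E
```

```text
(no output)
```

View pics/w4.png

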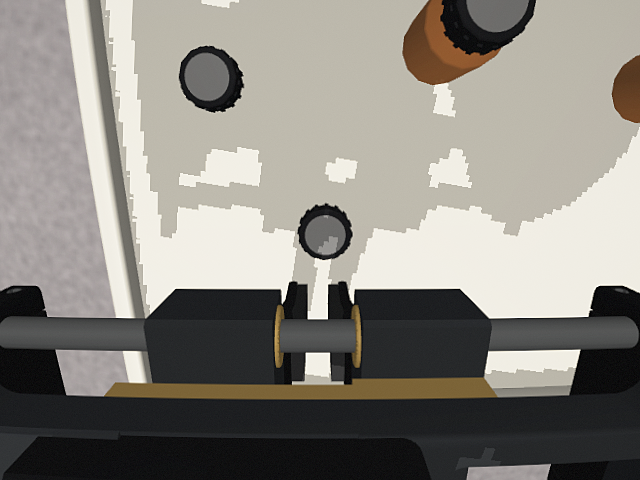

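Cap B is at (325,232), about 3 mm to the -x side of the fingers, so I correct that and push.

Request:
arm_command --commands '[[[0, 0, 0], [-0.003, -0.001, 0], 226], [[0, 0, 0], [-0.001, -0.0145, 0], 226], [[0, 0, 0], [0.0015, -0.029, 0], 226], [[0, 0, 0], [0.004, -0.0435, 0], 226], [[0, 0, 0], [0.0065, -0.058, 0], 226]]'

```text
time: 6.3
tool_pos: [0.5951, 0.0738, 0.0806]
ee_rot: [-3.142, -0.0, -1.403]
force: [-0.2, -0.7, 0.8]
finger_gap: 0.0101
grasp_force: 0.1
```

Request:
arm_command --commands '[[[0, 0, 0], [0.0025, -0.0145, 0], 226], [[0, 0, 0], [0.005, -0.029, 0], 226], [[0, 0, 0], [0.0075, -0.0435, 0], 226], [[0, 0, 0], [0.01, -0.058, 0], 226], [[0, 0, 0], [0.0125, -0.0725, 0], 226]]'

```text
time: 6.8
tool_pos: [0.6075, 0.0017, 0.0805]
ee_rot: [3.141, -0.0, -1.402]
force: [-0.5, -0.1, 0.9]
finger_gap: 0.0102
grasp_force: 0.1
```

Request:
arm_command --commands '[[[0, 0, 0], [0.0025, -0.0145, 0], 226], [[0, 0, 0], [0.005, -0.029, 0], 226], [[0, 0, 0], [0.0075, -0.0435, 0], 226], [[0, 0, 0], [0.01, -0.058, 0], 226], [[0, 0, 0], [0.0125, -0.0725, 0], 226]]'

```text
time: 7.3
tool_pos: [0.6201, -0.0707, 0.0805]
ee_rot: [3.142, -0.0, -1.402]
force: [-0.6, 0.2, -0.1]
finger_gap: 0.0098
grasp_force: 0.0
```

```bash
python3 - <<'E'
from h import *
im=cams.camera('scene'); 
w=cams.camera('wrist'); cv2.imwrite('pics/s5.png',np.hstack([cv2.resize(im,(400,300)),cv2.resize(w,(400,300))])[:,:,::-1])
E
```

```text
(no output)
```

View pics/s5.png

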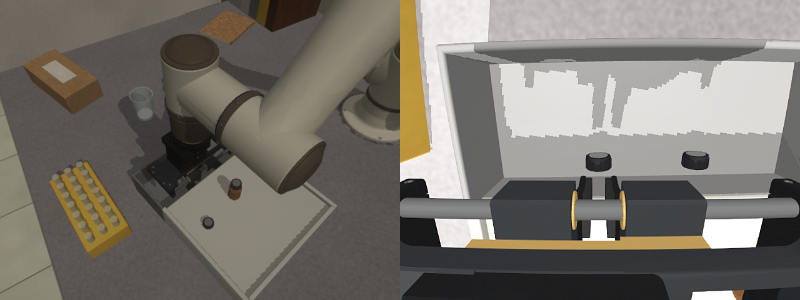

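Two caps now lie in the trough (right half, (598,161) and (695,160)). Only cap A remains.

Request:
arm_command --commands '[[[0, 0, 0], [0, 0, 0.045], 226], [[0, 0, 0], [0, 0, 0.075], 226], [[0, 0, 0], [0.005, 0.04, 0.075], 226], [[0, 0, 0], [0.01, 0.08, 0.075], 226], [[0, 0, 0], [0.015, 0.12, 0.075], 226]]'

```text
time: 7.9
tool_pos: [0.6349, 0.0518, 0.1561]
ee_rot: [-3.141, 0.0, -1.403]
force: [0.1, 0.1, 0.4]
finger_gap: 0.0096
grasp_force: 0.0
```

Request:
arm_command --commands '[[[0, 0, 0], [0.006, 0.033, 0], 226], [[0, 0, 0], [0.006, 0.033, -0.03], 226], [[0, 0, 0], [0.006, 0.033, -0.055], 226], [[0, 0, 0], [0.006, 0.033, -0.075], 226], [[0, 0, 0], [0.006, 0.033, -0.075], 226]]'

```text
time: 8.4
tool_pos: [0.6404, 0.0839, 0.0792]
ee_rot: [3.139, -0.001, -1.401]
force: [-0.1, -0.3, 0.8]
finger_gap: 0.0099
grasp_force: 0.0
```

```bash
python3 - <<'E'
from h import *
w=cams.camera('wrist'); cv2.imwrite('pics/w6.png',w[:,:,::-1])
E
```

```text
(no output)
```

View pics/w6.png

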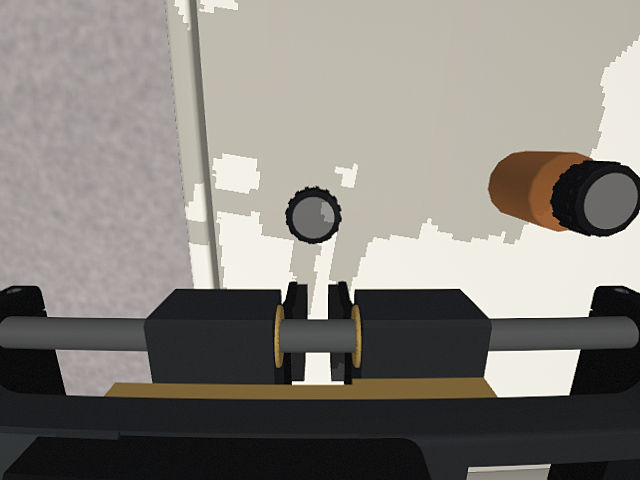

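Cap A is at (313,215), about 2 mm to the +x side of the fingers.

Request:
arm_command --commands '[[[0, 0, 0], [0.004, -0.0145, 0], 226], [[0, 0, 0], [0.0065, -0.029, 0], 226], [[0, 0, 0], [0.009, -0.0435, 0], 226], [[0, 0, 0], [0.0115, -0.058, 0], 226], [[0, 0, 0], [0.014, -0.0725, 0], 226]]'

```text
time: 8.95
tool_pos: [0.655, 0.0091, 0.0807]
ee_rot: [-3.141, 0.0, -1.403]
force: [0.8, -0.7, 0.1]
finger_gap: 0.0099
grasp_force: 0.1
```

Request:
arm_command --commands '[[[0, 0, 0], [0.0025, -0.0148, 0], 226], [[0, 0, 0], [0.005, -0.0296, 0], 226], [[0, 0, 0], [0.0075, -0.0444, 0], 226], [[0, 0, 0], [0.01, -0.0592, 0], 226], [[0, 0, 0], [0.0125, -0.074, 0], 226]]'

```text
time: 9.45
tool_pos: [0.6676, -0.0643, 0.0805]
ee_rot: [3.142, -0.0, -1.402]
force: [-0.1, -0.1, -0.3]
finger_gap: 0.0097
grasp_force: 0.0
```

Request:
arm_command --commands '[[[0, 0, 0], [0, 0, 0.04], 226], [[0, 0, 0], [0, 0, 0.08], 226], [[0, 0, 0], [0, 0, 0.12], 226], [[0, 0, 0], [0, 0.03, 0.15], 226], [[0, 0, 0], [0, 0.06, 0.18], 226]]'

```text
time: 9.95
tool_pos: [0.6674, -0.0037, 0.2624]
ee_rot: [-3.141, 0.0, -1.404]
force: [0.4, 0.3, -0.7]
finger_gap: 0.0097
grasp_force: 0.0
```

Request:
arm_command --commands '[[[0, 0, 0], [0, 0.02, 0], 226], [[0, 0, 0], [0, 0.02, 0], 226], [[0, 0, 0], [0, 0.02, 0], 226], [[0, 0, 0], [0, 0.02, 0], 226], [[0, 0, 0], [0, 0.02, 0], 226]]'

```text
time: 10.45
tool_pos: [0.6671, 0.016, 0.2595]
ee_rot: [3.14, -0.0, -1.403]
force: [-0.2, 0.1, -0.3]
finger_gap: 0.0098
grasp_force: 0.0
```

```bash
python3 - <<'E'
from h import *
im=cams.camera('scene'); 
w=cams.camera('wrist'); cv2.imwrite('pics/s7.png',np.hstack([cv2.resize(im,(400,300)),cv2.resize(w,(400,300))])[:,:,::-1])
E
```

```text
(no output)
```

View pics/s7.png

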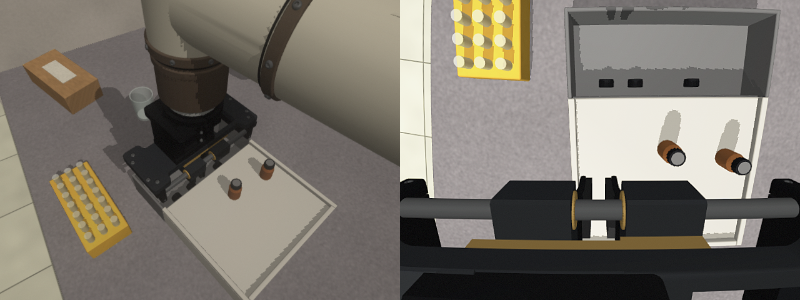

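All three caps lie in the trough (right half, (605,83), (635,83), (692,83)). Both vials stand where they were, the deck is clear, and the arm is free.

```bash
python3 -c "
from bench import arm
print(arm.close_job())"
```

```text
the job is handed in; nothing more can be done
None
```

All three caps were swept into the trough, both vials are still standing in place, the bottle and beaker were not touched, and the job was handed in at about 10.6 s of the 54 s limit.

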